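# Scrub the milk jug, then drain the brush over the drip tray

### The job

Take the bottle brush that stands in the steel milk jug and scrub the jug out: twice lift the brush by about 5 cm inside the jug and push it gently back down to the bottom. Then draw the brush right out of the jug, carry its bristles over the drip tray and turn the brush to slant at about 45 degrees, bristles still the lower end and about 10 cm above the grate, to drain there. Finish while holding it still like that in the gripper; leave the jug standing where it is and do not disturb the cup, the tamper or the tin.

Things in the scene. Friction and masses are not known exactly. Their poses are not given: they have to be found in the camera images.
- brush_grip (a point): Bottle brush, 215 mm long and about 90 g, standing upright (at most a few degrees off) with its bristles down on the inner floor of the jug. This point is the grasp point: on the brush's axis, in its round wooden handle (22 mm diameter, from 134 to 208 mm above the brush's foot), 172 mm above the foot, and 43 mm below the top end of the brush; at the start about 176 mm above the counter. Its z axis runs along the brush from bristles to handle.
- brush_head (a point): Centre of the brush's white bristle head, a stiff cylinder 52 mm in diameter and 75 mm long at the lower end of the brush; 37.5 mm above the foot and 134.5 mm from the grasp point in the handle, on the brush's axis (z axis from bristles to handle). A thin 8 mm steel rod joins head and handle.
- jug: Loose round stainless steel milk jug standing on the counter, 0.45 kg, 80 mm outer diameter, 110 mm high, straight 3 mm wall, inner floor 4 mm above its origin; the brush stands in it with about 11 mm play all round. A loop handle reaches 74 mm from the axis in +y, a small spout is in -y. Origin: centre of its underside; z up.
- tray: Fixed drip tray on the counter, a dark steel box with a slotted steel grate, 170 mm (its x) by 240 mm (its y), top of the grate 30 mm above the counter. Origin: centre of its underside; z up.
- cup: Bystander: white ceramic cup without handle, 74 mm in diameter, 60 mm high. Origin: centre of its underside.
- tamper: Bystander: steel coffee tamper standing on its 58 mm base, 86 mm high. Origin: centre of its underside.
- tin: Bystander: round metal tin with a wooden lid, 69 mm in diameter, 78 mm high. Origin: centre of its underside.
There are look-alikes about, which are no part of the job. There is more than one size of the part that bears brush_grip; the job needs the middle-sized.

How it is judged:
On the way, in this order (a step that is already met when the one before it is completed fails the run):
1. the gripped brush is lifted at least 35 mm inside the jug (z of brush_head in the frame of jug above 0.0765 m and horizontal distance between brush_head and jug below 0.03 m and contact force between the fingers and brush above 0.3 N), for 0.05 s.
2. it is pushed back down, to within 12 mm of the bottom (z of brush_head in the frame of jug below 0.0535 m and horizontal distance between brush_head and jug below 0.03 m), for 0.05 s.
3. it is lifted at least 35 mm a second time (all of step 1), for 0.05 s.
4. it is pushed back down, to within 12 mm of the bottom, a second time (all of step 2), for 0.05 s.
5. the brush is drawn out: its bristle head is clear above the jug's rim (z of brush_head in the frame of jug above 0.15 m), for 0.1 s.
At the end, for the whole second after the job is handed in: Brush held still by the gripper, clear of tray and jug, 30 to 63 degrees from upright, bristles lower; bristle centre within the tray outline, 85 to 260 mm above the counter. Jug upright, moved under 60 mm; cup, tamper, tin moved under 30 mm (angle between brush_head's own z axis and vertical between 0.52 and 1.1 rad and x of brush_head in the frame of tray between -0.085 and 0.085 m and y of brush_head in the frame of tray between -0.12 and 0.12 m and height (world z) of brush_head between 0.085 and 0.26 m and contact force between the fingers and brush above 0.5 N and contact force between brush and tray below 0.1 N and contact force between brush and jug below 0.1 N and linear speed of brush below 0.03 m/s and angular speed of brush below 0.15 rad/s and angle between jug's own z axis and vertical below 0.1 rad and distance of jug from where it was at the start of the episode below 0.06 m and distance of each of cup, tamper, tin from where it was at the start of the episode below 0.03 m); the arm keeps its last pose, push and grip.
It fails at once if the jug is tipped by more than 20 degrees or lifted (angle between jug's own z axis and vertical above 0.35 rad or height (world z) of jug above 0.03 m).
It fails at once if the cup, the tamper or the tin is knocked over or shifted by 30 mm (distance of any of cup, tamper, tin from where it was at the start of the episode above 0.03 m or angle between any of cup, tamper, tin's own z axis and vertical above 0.4 rad).
It also fails if it takes over 45 s, if anything falls off the work surface, if the arm or the gripper's body presses on something with over 40 N, if the wrist force passes 120 N, or if a joint passes its speed limit or range.

### The arm

A 6-joint arm with a two-finger parallel gripper is mounted at the origin on the work surface. World frame = base frame: x ahead of the robot, y to its left, z up, the work surface at z = 0. Lengths are in m, angles in rad, forces in N, time in s.
With the tool pointing down it reaches from about 0.35 to 0.85 m from the base axis. Payload 8.1 kg.
Tool frame: the origin (TCP) lies between the finger pads; the fingertips stand 25 mm ahead of it and the grasp point (between the pads) lies 6 mm ahead of it (robot.tip_extent is the distance from the TCP to the fingertips, in m); z points along the fingers, y is the direction in which the jaws open and shut (so a half turn about z gives the same grasp; the last joint's range is limited). The gripper opens to 93 mm and grips with 3 to 60 N. Pads are 15 mm wide; open, the fingers measure 128 mm over their backs; the gripper's body (75 mm by 188 mm) begins 65 mm behind the grasp point.
Start: joints at [1.201, 0.13, 1.488, -0, 1.523, -0.085], TCP at [0.169, 0.576, 0.244] pointing down, gripper open.
Joint ranges: [-2.96, 2.96], [-0.89, 2.26], [0.02, 2.5], [-1.34, 4.48], [0, 2.73], [-2.66, 2.66]. Speed limits (rad/s): [2.39, 2.39, 2.79, 3.14, 3.14, 3.14].

### API

Orientations are given as a rotation vector (axis times angle).
In Python, from plant import robot gives the robot as it stands.
- The arm moves only by the tool drive_tool, never from a script. Its argument "increments" is a list of rows, each a list of 7 numbers: the closure, from 0 (fully open) to 1 (shut), then the shift along the world's x, y, z in units of 25 mm (1.0 is 25 mm), then the turn, a rotation vector about the world's x, y, z in rad. In form: [[gripper, dx, dy, dz, rx, ry, rz], ...]. A call has 1 to 20 rows; each row is the pose to reach, as a shift and turn from the pose commanded when the call began; what a row does not reach only later rows make up. A row lasts 1/12 s, in which the tool goes at most 41.7 mm and 7.16 degrees, less where a joint would pass 70% of its speed; a pose out of reach is approached as far as the arm can. A call with a gripper value outside its range is refused whole. The fingers move at their own pace and stop on an object; "squeeze" is the grip in N (left out, the last holds). Time passes only in rows, so rows that repeat a pose let the fingers close. It gives the time, the measured TCP pose, the force and the opening at its end, in the units of the state.
- robot.read_state(): the state, without advancing time (a new reading comes with each control period).
- robot.read_camera(name): name is "side" or "top"; returns a dict with "image" (420x560x3 uint8, red, green, blue), "fx", "fy", "cx", "cy" (pixels), "dist" ([k1, k2, p1, p2, k3] as OpenCV has them; the pictures are not rectified), "T" (4x4, takes a point from camera to world coordinates). Camera axes: x right, y down, z forward; pixel columns grow to the right and rows downward; lengths in m; the calibration is good to about 2 mm. A picture is of the moment at which its call begins. There is no depth.
- robot.close_job(): hands the job in, once; it reports no verdict.
The state is a dict: "t": time; "q": joint angles; "dq": joint speeds; "joint_torque": joint torques, N m; "tool_pos": TCP position; "orientation": TCP orientation; "force": force on the tool from outside, world axes, zero at the start; "wrist_torque": the same for the moment, N m; "opening": finger opening in m.
Only numpy, scipy, OpenCV 4.12 (cv2) and the standard library are available. Lean on these libraries where they do the work, as an engineer would, in place of code of your own. Each camera call takes 0.05 s, during which the arm holds its last target.

## Working session

There is one attempt and no reset: what is moved stays moved. The work goes in short steps, Python scripts to look and compute and a tool call to move; the robot and the scene stay as the last step left them, time stands still between calls to the robot, and variables do not carry over. Pictures are saved under pics/ and viewed, and the job is handed in when it is done.

Besides the shell and the picture viewer there is one more tool, called after "Request:" as a command line: name --pt "numbers of a row" for each row, then --argument value for the rest. drive_tool: Moves the arm, as the interface text tells. Its arguments: {"type":"object","properties":{"increments":{"type":"array"},"squeeze":{"type":"number"}},"required":["increments"]}

```bash
mkdir -p pics
cat > h.py <<'E'
import numpy as np, cv2
from plant import robot
def shot(n,f):
    c=robot.read_camera(n); cv2.imwrite('pics/'+f,c['image'][:,:,::-1]); np.savez('pics/'+f[:-4]+'.npz',**c); return c
E
python3 - <<'E'
from h import *
for n in('top','side'):
    c=shot(n,n+'0.png'); print(n,c['fx'],c['fy'],c['cx'],c['cy'],c['dist'],np.round(c['T'],4).tolist())
print(robot.read_state())
E
```

```text
top 421.8703506457237 421.8703506457237 278.471631975661 213.61629117852505 [0.00696077 0.         0.         0.         0.        ] [[0.0038, -0.9858, 0.1677, 0.4662], [-0.9999, -0.0061, -0.0137, -0.0176], [0.0145, -0.1676, -0.9858, 0.9041], [0.0, 0.0, 0.0, 1.0]]
side 461.086070231698 461.086070231698 276.9176640142253 210.55229845732126 [-0.13175679  0.          0.          0.          0.        ] [[0.9319, -0.1898, 0.3092, 0.3015], [-0.3627, -0.5084, 0.781, -0.8318], [0.009, -0.84, -0.5425, 0.6793], [0.0, 0.0, 0.0, 1.0]]
{'t': 0.1, 'q': array([ 1.20060999e+00,  1.31079770e-01,  1.48917049e+00,  2.42533232e-05,
        1.52301214e+00, -8.54063811e-02]), 'dq': array([-0.00068703, -0.00252238, -0.00227962, -0.0007509 ,  0.00107179,
        0.00030798]), 'joint_torque': array([ 1.02087903e-03, -5.61334491e+01, -4.93098056e+01,  7.70612829e-02,
        2.89924111e-02, -1.44981482e-05]), 'tool_pos': array([0.16836889, 0.57539623, 0.24269577]), 'orientation': array([-4.45766066e-01, -3.10940077e+00,  2.54614439e-03]), 'force': array([-0.28848416, -0.3491508 ,  0.6522049 ]), 'wrist_torque': array([0.01888132, 0.00683002, 0.0071585 ]), 'opening': 0.09280968170462527}
```

```bash
ls -la
```

```text
total 16
drwxr-xr-x  3 agent agent 4096 Dec  7 03:15 .
drwxr-xr-x 23 root  root  4096 Dec  7 03:14 ..
-rw-r--r--  1 agent agent  182 Dec  7 03:15 h.py
drwxr-xr-x  2 agent agent 4096 Dec  7 03:15 pics
```

View pics/top0.png

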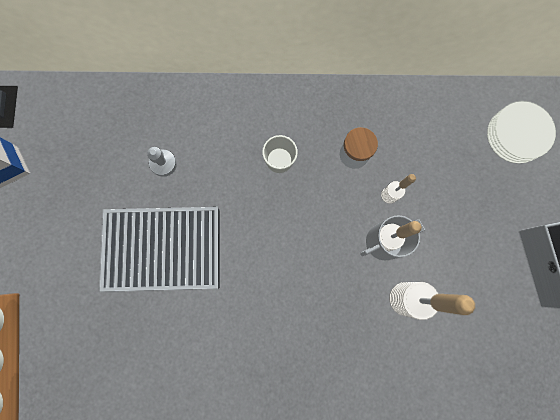

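View pics/side0.png

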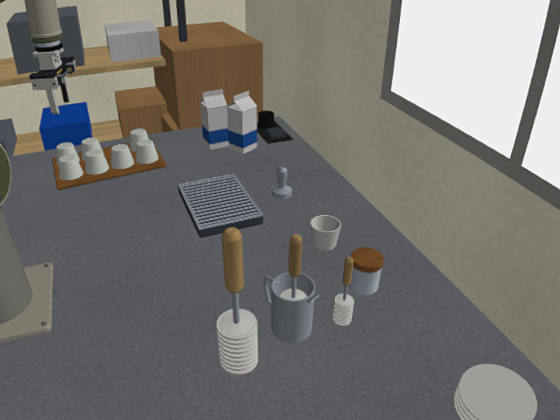

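Candidates for brush_grip, seen in the top and side pictures:

| Brush | Top px | Side px |
|---|---|---|
| Large, standing on the counter | (460,303) | (233,255) |
| Middle, standing in the jug | (409,229) | (295,255) |
| Small, standing on the counter | (406,182) | (348,270) |

By the description I choose the one in the jug. Next I check it in close crops.

Run:
```python
import cv2,numpy as np
a=cv2.imread('pics/top0.png')[170:330,350:490]; b=cv2.imread('pics/side0.png')[215:375,200:360]
a=cv2.resize(a,None,fx=3.5,fy=3.5,interpolation=2)[:,:400*2];b=cv2.resize(b,None,fx=3.5,fy=3.5,interpolation=2)
cv2.imwrite('pics/cropa.png',a);cv2.imwrite('pics/cropb.png',b)
```

```text
(no output)
```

View pics/cropa.png

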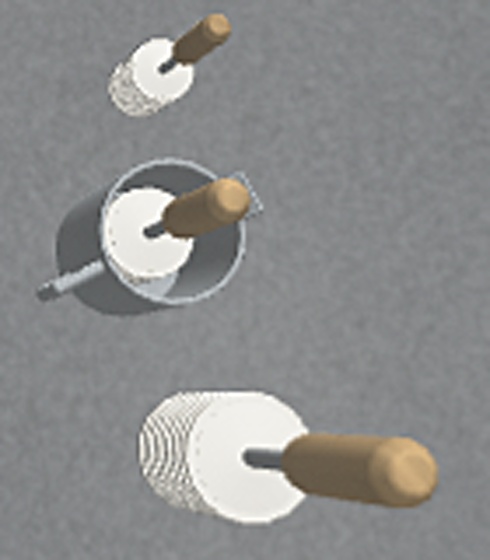

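View pics/cropb.png

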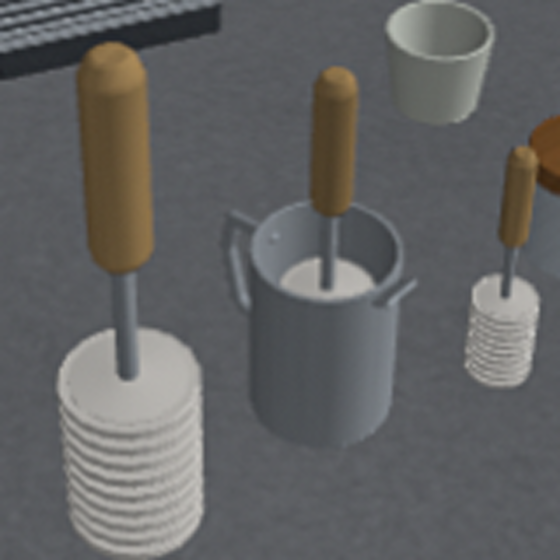

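```bash
cat >> h.py <<'E'
def ray(c,p):
    K=np.array([[c['fx'],0,c['cx']],[0,c['fy'],c['cy']],[0,0,1.]])
    u=cv2.undistortPoints(np.array([[p]],float),K,np.array(c['dist'],float)).ravel()
    d=c['T'][:3,:3]@[u[0],u[1],1]; return c['T'][:3,3],d/np.linalg.norm(d)
def tri(c1,p1,c2,p2):
    o1,d1=ray(c1,p1);o2,d2=ray(c2,p2)
    s=np.linalg.lstsq(np.stack([d1,-d2],1),o2-o1,rcond=None)[0]
    a=o1+s[0]*d1;b=o2+s[1]*d2; return np.round((a+b)/2,4),round(np.linalg.norm(a-b),4)
def atz(c,p,z):
    o,d=ray(c,p); return np.round(o+d*(z-o[2])/d[2],4)
def proj(c,P):
    K=np.array([[c['fx'],0,c['cx']],[0,c['fy'],c['cy']],[0,0,1.]])
    Ti=np.linalg.inv(c['T']);r=cv2.Rodrigues(Ti[:3,:3])[0]
    return cv2.projectPoints(np.array(P,float).reshape(-1,3),r,Ti[:3,3],K,np.array(c['dist'],float))[0].reshape(-1,2).round(1)
E
python3 - <<'E'
from h import *
t=dict(np.load('pics/top0.npz'));s=dict(np.load('pics/side0.npz'))
for n,a,b in [('handle top',(416.6,226.3),(296,236.4)),('handle bot',(398.6,232.9),(294.3,274.4)),('rod foot',(392.9,236.3),(293.1,297.3)),('rim',(399.4,236),(293.1,286.7)),
 ('large top',(465.5,304.5),(232,230)),('small top',(412.5,177.5),(349,259)),('large head',(421.5,300.7),(236.5,322))]:
    print(n,*tri(t,a,s,b))
print('rim z.11',atz(t,(399.4,236),.11),atz(s,(293.1,286.7),.11))
print('tray corners',[atz(t,p,.03)[:2] for p in [(103,209),(217,207),(218,289),(101,290)]])
print('cup',atz(t,(280,150),.06),'tin',atz(t,(361,143),.078), 'tamper',atz(t,(155,154),.086))
E
```

```text
handle top [ 0.5641 -0.2551  0.2184] 0.0021
handle bot [ 0.5646 -0.2516  0.1306] 0.0034
rod foot [ 0.5633 -0.2555  0.0782] 0.0014
rim [ 0.5606 -0.2592  0.1087] 0.0018
large top [ 0.4418 -0.2953  0.2887] 0.0031
small top [ 0.6631 -0.274   0.1552] 0.0015
large head [ 0.4401 -0.2979  0.0999] 0.0024
rim z.11 [ 0.5596 -0.2585  0.11  ] [ 0.5609 -0.2605  0.11  ]
tray corners [array([0.6224, 0.3371]), array([0.6282, 0.0996]), array([0.4585, 0.0927]), array([0.4558, 0.3289])]
cup [ 0.7442 -0.032   0.06  ] tin [ 0.7546 -0.1977  0.078 ] tamper [0.7251 0.2191 0.086 ]
```

The crops confirm it: the middle-sized brush stands in the steel jug, with its handle top at top px (416.6,226.3). Triangulation puts the handle top at z = 0.218, where 0.219 is expected, and the jug rim at z = 0.109, where 0.110 is expected. The grasp point is about (0.564, -0.2545, 0.176). I'll approach above it with the jaws radial and half closed.

Request:
drive_tool --pt "0.3 15.8 -33.2 3.1 0 0 -1.7" --pt "0.3 15.8 -33.2 3.1 0 0 -1.7" --pt "0.3 15.8 -33.2 3.1 0 0 -1.7" --pt "0.3 15.8 -33.2 3.1 0 0 -1.7" --pt "0.3 15.8 -33.2 3.1 0 0 -1.7" --pt "0.3 15.8 -33.2 3.1 0 0 -1.7" --pt "0.3 15.8 -33.2 3.1 0 0 -1.7" --pt "0.3 15.8 -33.2 3.1 0 0 -1.7" --pt "0.3 15.8 -33.2 3.1 0 0 -1.7" --pt "0.3 15.8 -33.2 3.1 0 0 -1.7" --pt "0.3 15.8 -33.2 3.1 0 0 -1.7" --pt "0.3 15.8 -33.2 3.1 0 0 -1.7" --pt "0.3 15.8 -33.2 3.1 0 0 -1.7" --pt "0.3 15.8 -33.2 3.1 0 0 -1.7" --pt "0.3 15.8 -33.2 3.1 0 0 -1.7" --pt "0.3 15.8 -33.2 3.1 0 0 -1.7" --pt "0.3 15.8 -33.2 3.1 0 0 -1.7" --pt "0.3 15.8 -33.2 3.1 0 0 -1.7" --pt "0.3 15.8 -33.2 3.1 0 0 -1.7" --pt "0.3 15.8 -33.2 3.1 0 0 -1.7" --squeeze 30

```text
t: 1.77
tool_pos: [0.5257, -0.1761, 0.3133]
orientation: [-2.63, -1.717, 0.0]
force: [1.3, 1.1, -0.4]
opening: 0.0653
```

Request:
drive_tool --pt "0.3 1.5 -3.1 0 0 0 0" --pt "0.3 1.5 -3.1 0 0 0 0" --pt "0.3 1.5 -3.1 0 0 0 0" --pt "0.3 1.5 -3.1 0 0 0 0" --pt "0.3 1.5 -3.1 0 0 0 0"

```text
t: 2.18
tool_pos: [0.5626, -0.2512, 0.3127]
orientation: [-2.63, -1.716, 0.001]
force: [0.1, 0.6, 0.3]
opening: 0.0653
```

Run:
```python
from h import *
t=shot('top','top1.png');s=shot('side','side1.png');st=robot.read_state();print(st['t'],st['tool_pos'],st['orientation'],st['opening'],st['force'])
b=cv2.resize(s['image'][100:360,160:380,::-1],None,fx=2,fy=2); a=cv2.resize(t['image'][150:350,340:560,::-1],None,fx=1.8,fy=1.8)
o=np.zeros((520,840,3),np.uint8);o[:520,:440]=b;o[:360,440:836]=a;cv2.imwrite('pics/c1.png',o[:,:800])
```

```text
2.2833 [ 0.56271493 -0.25024149  0.31413879] [2.62954120e+00 1.71875689e+00 6.74336392e-04] 0.06469348974481007 [-0.03680003 -0.86624166 -0.6428494 ]
```

View pics/c1.png

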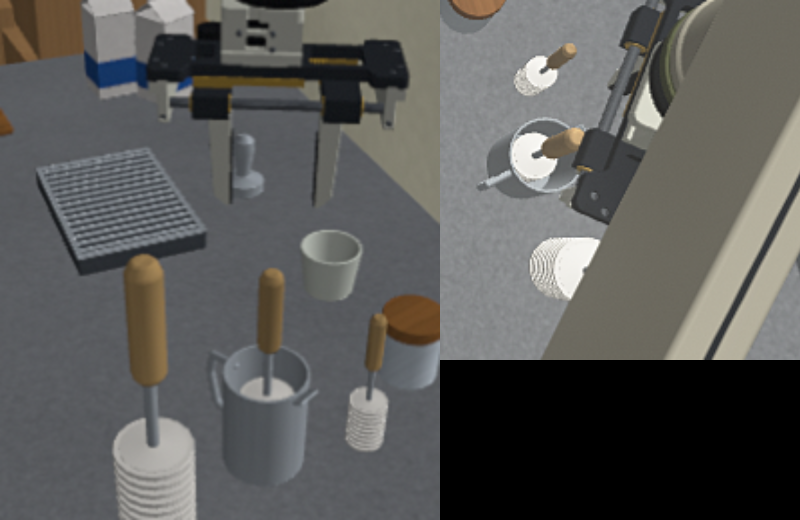

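The side view shows the fingers at (222,190) and (325,190) straddling the handle line at (271,300) in the crop, with the other brushes and the tin clear. I'll descend.

Request:
drive_tool --pt "0.3 0.05 -0.14 -1.0 0 0 0" --pt "0.3 0.05 -0.14 -2.0 0 0 0" --pt "0.3 0.05 -0.14 -3.0 0 0 0" --pt "0.3 0.05 -0.14 -3.8 0 0 0" --pt "0.3 0.05 -0.14 -4.4 0 0 0" --pt "0.3 0.05 -0.14 -4.9 0 0 0" --pt "0.3 0.05 -0.14 -5.25 0 0 0" --pt "0.3 0.05 -0.14 -5.25 0 0 0" --pt "0.3 0.05 -0.14 -5.25 0 0 0"

```text
t: 3.03
tool_pos: [0.5643, -0.2545, 0.183]
orientation: [2.63, 1.718, 0.0]
force: [-0.2, -0.4, 0.6]
opening: 0.0652
```

Run:
```python
from h import *
s=shot('side','side2.png');st=robot.read_state();print(st['t'],st['tool_pos'],st['opening'],st['force'])
print(proj(s,[.564,-.2545,.176]))
b=cv2.resize(s['image'][170:370,180:400,::-1],None,fx=3,fy=3,interpolation=2);cv2.imwrite('pics/c2.png',b)
```

```text
3.0833 [ 0.56468196 -0.25491415  0.18375789] 0.06496379633368457 [ 0.46621586 -0.48977426 -0.00800075]
[[294.5 256. ]]
```

View pics/c2.png

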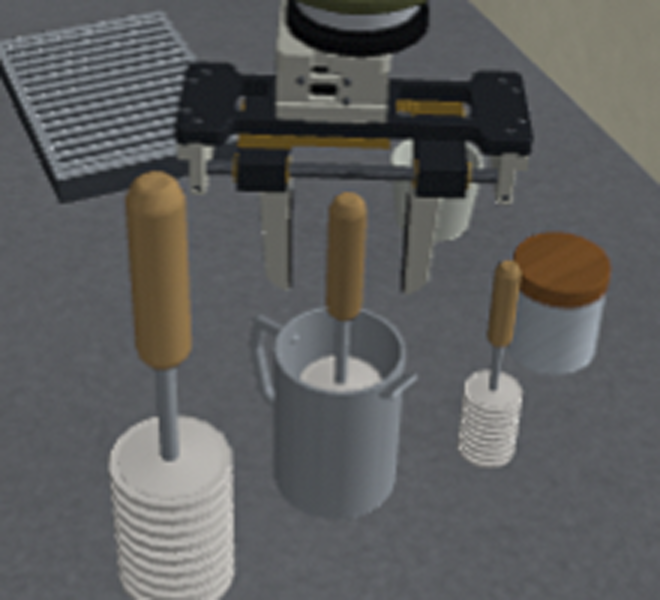

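The handle at (346,255) sits midway between the fingers at (278,240) and (418,240), and nothing else is near. I'll close with a 35 N squeeze.

Request:
drive_tool --pt "0.6 0 0 0 0 0 0" --pt "0.7 0 0 0 0 0 0" --pt "0.8 0 0 0 0 0 0" --pt "1 0 0 0 0 0 0" --pt "1 0 0 0 0 0 0" --pt "1 0 0 0 0 0 0" --pt "1 0 0 0 0 0 0" --pt "1 0 0 0 0 0 0" --squeeze 35

```text
t: 3.75
tool_pos: [0.5641, -0.2549, 0.1823]
orientation: [-2.63, -1.717, 0.0]
force: [-0.2, -0.5, 0.2]
opening: 0.0215
```

Request:
drive_tool --pt "1 -0.05 -0.05 0.3 0 0 0" --pt "1 -0.1 -0.1 0.7 0 0 0" --pt "1 -0.1 -0.1 1.1 0 0 0" --pt "1 -0.1 -0.1 1.5 0 0 0" --pt "1 -0.1 -0.1 1.8 0 0 0" --pt "1 -0.1 -0.1 2.0 0 0 0" --pt "1 -0.1 -0.1 2.0 0 0 0" --pt "1 -0.1 -0.1 2.0 0 0 0"

```text
t: 4.42
tool_pos: [0.5618, -0.2575, 0.2328]
orientation: [2.63, 1.717, 0.001]
force: [0.1, 0.7, -0.6]
opening: 0.0213
```

Run:
```python
from h import *
s=shot('side','side3.png');st=robot.read_state();print(st['t'],st['tool_pos'],st['opening'],st['force'])
b=cv2.resize(s['image'][170:370,180:400,::-1],None,fx=3,fy=3,interpolation=2);cv2.imwrite('pics/c3.png',b)
```

```text
4.4667 [ 0.56155351 -0.2573683   0.23210316] 0.021571013230541808 [ 0.23531343 -0.25067488 -0.92434513]
```

View pics/c3.png

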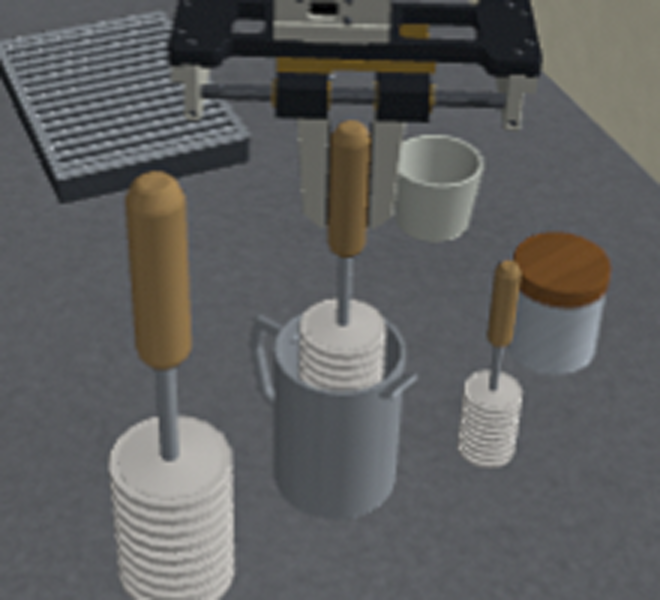

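The brush rose with the gripper, with its head at (342,340) in the crop, inside the jug, and the jug has not moved. Now down to about 3 mm above the floor, then up and down again.

Request:
drive_tool --pt "1 0 0 -0.4 0 0 0" --pt "1 0 0 -0.8 0 0 0" --pt "1 0 0 -1.2 0 0 0" --pt "1 0 0 -1.5 0 0 0" --pt "1 0 0 -1.75 0 0 0" --pt "1 0 0 -1.9 0 0 0" --pt "1 0 0 -1.9 0 0 0" --pt "1 0 0 -1.9 0 0 0" --pt "1 0 0 -1.9 0 0 0"

```text
t: 5.22
tool_pos: [0.562, -0.2576, 0.1855]
orientation: [2.63, 1.717, 0.001]
force: [0.2, -0.3, -0.4]
opening: 0.0215
```

Request:
drive_tool --pt "1 0 0 0.3 0 0 0" --pt "1 0 0 0.7 0 0 0" --pt "1 0 0 1.1 0 0 0" --pt "1 0 0 1.5 0 0 0" --pt "1 0 0 1.8 0 0 0" --pt "1 0 0 1.95 0 0 0" --pt "1 0 0 1.95 0 0 0" --pt "1 0 0 1.95 0 0 0" --pt "1 0 0 1.95 0 0 0"

```text
t: 5.97
tool_pos: [0.5614, -0.2573, 0.233]
orientation: [-2.63, -1.717, 0.001]
force: [0.3, 0.6, -0.1]
opening: 0.0213
```

Request:
drive_tool --pt "1 0 0 -0.4 0 0 0" --pt "1 0 0 -0.8 0 0 0" --pt "1 0 0 -1.2 0 0 0" --pt "1 0 0 -1.5 0 0 0" --pt "1 0 0 -1.75 0 0 0" --pt "1 0 0 -1.95 0 0 0" --pt "1 0 0 -1.95 0 0 0" --pt "1 0 0 -1.95 0 0 0" --pt "1 0 0 -1.95 0 0 0"

```text
t: 6.72
tool_pos: [0.5619, -0.2576, 0.1854]
orientation: [2.63, 1.717, 0.001]
force: [-0.6, -0.1, -1.1]
opening: 0.0214
```

Run:
```python
from h import *
s=shot('side','side4.png');st=robot.read_state();print(st['t'],st['tool_pos'],st['opening'],st['force'])
b=cv2.resize(s['image'][170:370,180:400,::-1],None,fx=3,fy=3,interpolation=2);cv2.imwrite('pics/c4.png',b)
```

```text
6.7667 [ 0.56203035 -0.2576894   0.18566039] 0.02164338073977144 [-0.29622183  0.78851847 -0.63740189]
```

View pics/c4.png

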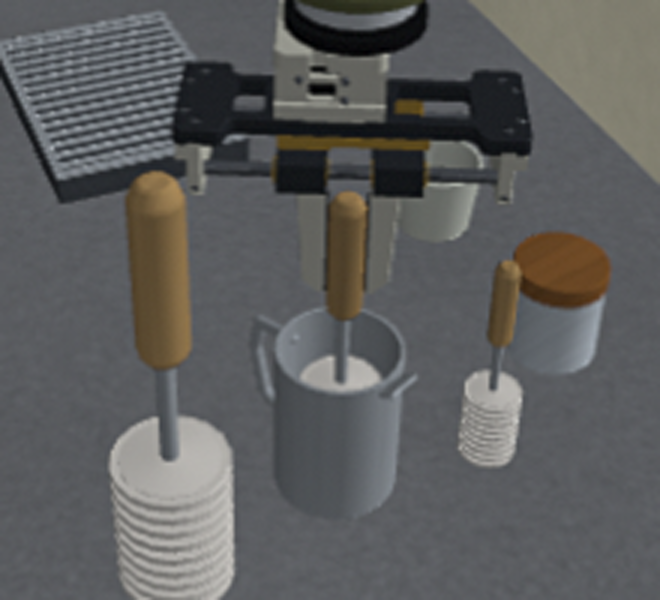

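Both strokes are done, and the head is back down in the jug at (340,375). I'll settle it the last few millimetres onto the floor, then draw it straight out.

Request:
drive_tool --pt "1 0 0 -0.12 0 0 0" --pt "1 0 0 -0.12 0 0 0" --pt "1 0 0 0.5 0 0 0" --pt "1 0 0 1.2 0 0 0" --pt "1 0 0 2.0 0 0 0" --pt "1 0 0 2.8 0 0 0" --pt "1 0 0 3.6 0 0 0" --pt "1 0 0 4.4 0 0 0" --pt "1 0 0 5.2 0 0 0" --pt "1 0 0 5.9 0 0 0" --pt "1 0 0 6.4 0 0 0" --pt "1 0 0 6.7 0 0 0" --pt "1 0 0 6.7 0 0 0" --pt "1 0 0 6.7 0 0 0" --pt "1 0 0 6.7 0 0 0"

```text
t: 8.02
tool_pos: [0.5613, -0.2573, 0.3507]
orientation: [-2.629, -1.716, 0.002]
force: [0.3, 0.8, -1.2]
opening: 0.0212
```

Run:
```python
from h import *
s=shot('side','side5.png');st=robot.read_state();print(st['t'],st['tool_pos'],st['opening'],st['force'],st['q'])
cv2.imwrite('pics/c5.png',s['image'][:,:,::-1])
```

```text
8.0667 [ 0.56121059 -0.25724463  0.35061898] 0.021127631746202274 [-0.49433923 -0.36225557  0.10515962] [-5.12805735e-01  1.62524331e-01  1.26016264e+00 -3.50474571e-05
  1.72152234e+00 -9.87672361e-02]
```

View pics/c5.png

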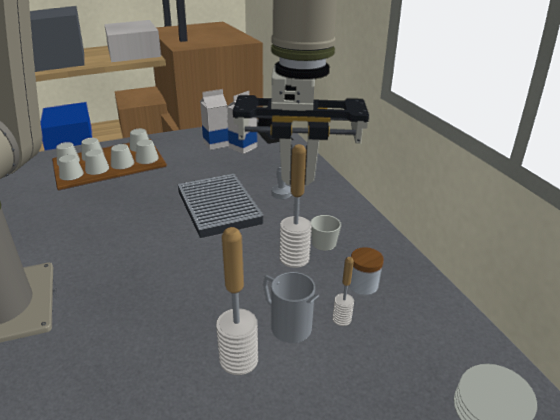

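The brush is clear above the jug, with its head at (295,242), and the jug still stands at (292,305). I'll carry it to the tray while yawing by 0.76 rad.

Request:
drive_tool --pt "1 -0.05 0.4 0 0 0 0.02" --pt "1 -0.15 1.2 0 0 0 0.05" --pt "1 -0.3 2.3 0 0 0 0.1" --pt "1 -0.5 3.5 0 0 0 0.15" --pt "1 -0.7 4.8 0 0 0 0.2" --pt "1 -0.8 6.1 0 0 0 0.26" --pt "1 -1.0 7.4 0 0 0 0.32" --pt "1 -1.2 8.7 0 0 0 0.37" --pt "1 -1.4 10.0 0 0 0 0.43" --pt "1 -1.55 11.3 0 0 0 0.48" --pt "1 -1.75 12.6 0 0 0 0.54" --pt "1 -1.9 13.9 0 0 0 0.59" --pt "1 -2.1 15.2 0 0 0 0.65" --pt "1 -2.25 16.3 0 0 0 0.7" --pt "1 -2.4 17.2 0 0 0 0.74" --pt "1 -2.45 17.7 0 0 0 0.76" --pt "1 -2.45 17.9 0 0 0 0.76" --pt "1 -2.45 17.9 0 0 0 0.76" --pt "1 -2.45 17.9 0 0 0 0.76"

```text
t: 9.65
tool_pos: [0.5005, 0.1893, 0.3521]
orientation: [1.807, 2.57, -0.001]
force: [0.2, -1.0, -1.8]
opening: 0.0213
```

Request:
drive_tool --pt "1 -0.05 -0.02 -0.1 0.008 -0.022 0" --pt "1 -0.15 -0.05 -0.3 0.023 -0.063 0" --pt "1 -0.3 -0.09 -0.55 0.042 -0.116 0" --pt "1 -0.46 -0.13 -0.83 0.063 -0.174 0" --pt "1 -0.62 -0.17 -1.12 0.085 -0.235 0" --pt "1 -0.78 -0.21 -1.4 0.107 -0.295 0" --pt "1 -0.94 -0.26 -1.7 0.13 -0.358 0" --pt "1 -1.1 -0.3 -2.0 0.152 -0.42 0" --pt "1 -1.26 -0.34 -2.27 0.174 -0.48 0" --pt "1 -1.42 -0.39 -2.56 0.196 -0.54 0" --pt "1 -1.58 -0.43 -2.85 0.218 -0.6 0" --pt "1 -1.74 -0.48 -3.14 0.24 -0.662 0" --pt "1 -1.86 -0.51 -3.36 0.257 -0.708 0" --pt "1 -1.92 -0.53 -3.47 0.265 -0.73 0" --pt "1 -1.94 -0.53 -3.5 0.268 -0.738 0" --pt "1 -1.94 -0.53 -3.5 0.268 -0.738 0" --pt "1 -1.94 -0.53 -3.5 0.268 -0.738 0" --pt "1 -1.94 -0.53 -3.5 0.268 -0.738 0" --pt "1 -1.94 -0.53 -3.5 0.268 -0.738 0"

```text
t: 11.23
tool_pos: [0.4815, 0.189, 0.2645]
orientation: [1.48, 2.105, 0.847]
force: [0.3, -0.3, -0.6]
opening: 0.0215
```

Run:
```python
from h import *
t=shot('top','top6.png')
s=shot('side','side6.png');st=robot.read_state();print(st['t'],st['tool_pos'],st['opening'],st['force'],st['dq'])
z=cv2.Rodrigues(st['orientation'])[0][:,2];h=st['tool_pos']+.1405*z
print('z',z,'head',h,'pix',proj(t,h),proj(s,h))
```

```text
11.3333 [0.48136286 0.18912086 0.2640384 ] 0.021287424844349822 [-0.220323   -0.34865876 -0.74074496] [ 0.00106689  0.00176933  0.00463133 -0.00079023 -0.00328795  0.00010302]
z [ 0.65119815  0.23447348 -0.72177777] head [0.5728562  0.22206438 0.16262862] pix [[136.9 223.6]] [[225.1 151.3]]
```

View pics/side6.png

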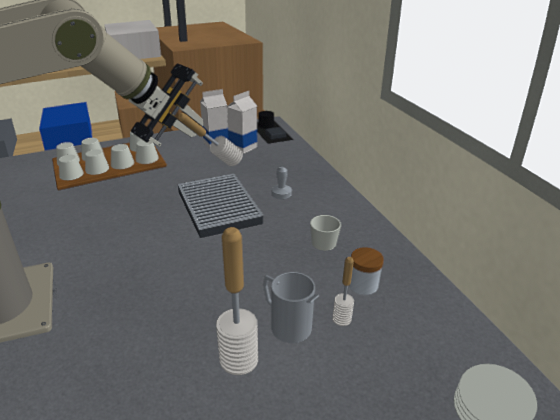

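View pics/top6.png

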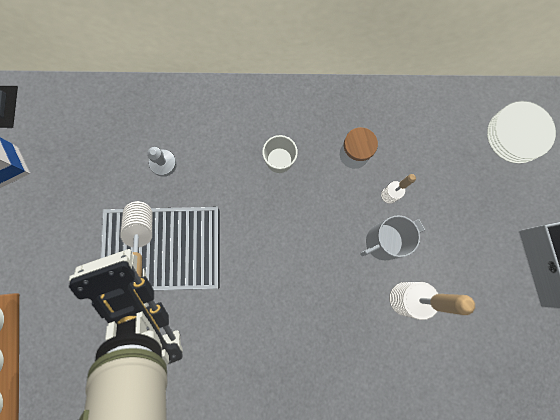

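The views show the brush slanting with its bristles over the grate, at top px (137,222) and side px (229,152). The predicted pixels are (137,224) and (225,151), so it hasn't slipped in the grip. The head is at (0.573, 0.222, 0.163), inside the tray outline, and the tilt is about 44°. The jug, cup, tin and tamper are at their starting pixels. I'll let it settle briefly, then hand in.

Request:
drive_tool --pt "1 0 0 0 0 0 0" --pt "1 0 0 0 0 0 0" --pt "1 0 0 0 0 0 0" --pt "1 0 0 0 0 0 0"

```text
t: 11.67
tool_pos: [0.4811, 0.1892, 0.2632]
orientation: [1.481, 2.106, 0.846]
force: [0.5, 0.2, -1.3]
opening: 0.0214
```

Run:
```python
from h import *
st=robot.read_state();print(st['t'],st['tool_pos'],st['opening'],abs(st['dq']).max())
print(robot.close_job())
```

```text
11.6667 [0.48112042 0.18922025 0.26320064] 0.021398192962881705 0.002549125555996534
the job is handed in; nothing more can be done
None
```

I gripped the middle-sized brush in the jug, made two strokes of about 5 cm inside it, drew it out, carried it over the drip tray and slanted it. I then handed the job in at t = 11.7 s; no verdict is reported.

**Final state:**
- The brush is tilted about 44° from upright, bristles lower.
- The bristle centre, from the measured tool pose, is at about (0.573, 0.222, 0.163). That is inside the tray outline, with the lowest bristles about 9 cm above the grate.
- The grip is steady at a 21.4 mm opening, and the joints are practically still (below 0.003 rad/s).
- In the last pictures the jug, cup, tamper and tin are at their starting places.

**Checks that disagreed:**
- The final tool position came out about 3 cm further out in x, and 1.3 cm off in y, than I commanded, apparently at the arm's reach limit. The bristles therefore sit about 3 cm off the tray's centre, still about 5 cm inside its edge.
- The side view differed from the predicted head position by about 4 pixels, while the top view agreed within 2.

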